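# Lay the upright bracket down in its tipping jig

### The arm

A 6-joint arm with a two-finger parallel gripper is mounted at the origin on a cart in front of the work surface, level with it; the furniture and walls round the work are solid. World frame = base frame: x ahead of the robot, y to its left, z up, the work surface at z = 0. Lengths are in m, angles in degrees, forces in N, time in s.
With the tool pointing down it reaches from about 0.4 to 0.825 m from the base axis. Payload 7 kg.
Tool frame: the origin (TCP) lies between the finger pads; the fingertips stand 22 mm ahead of it and the grasp point (between the pads) lies 3 mm ahead of it; z points along the fingers, y is the line along which they close (so a half turn about z gives the same grasp; the last joint's range is limited). The gripper opens to 88 mm and grips with 3 to 60 N. Pads are 19 mm wide; open, the fingers measure 130 mm over their backs; the gripper's body (78 mm by 193 mm) begins 47 mm behind the grasp point.
Start: joints at [-52.993, 20.546, 0.682, 0, -70.136, -16.507], TCP at [0.236, -0.632, 0.249] pointing down, gripper open.
Joint ranges: [-176.03, 176.03], [-82.01, 121.73], [-58.28, 71.71], [-173.87, 95.51], [-174.79, -0.11], [-173.66, 173.66]. Speed limits (degrees/s): [136.94, 136.94, 172.46, 180, 180, 180].

### API

Orientations are given as [roll, pitch, yaw] about the fixed x, y, z axes, in that order (R = Rz(yaw) Ry(pitch) Rx(roll)).
In Python, from plant import ctrl gives the robot as it stands.
- The arm moves only by the tool apply_moves, never from a script. Its argument "targets" is a list of rows, each an object with "travel": the shift along the tool's x, y, z in mm, a list of three; "roll": the turn about the tool's z in degrees; "jaw": the finger opening in mm, from 0 to 87.6. In form: [{"travel": [tx, ty, tz], "roll": roll, "jaw": jaw}, ...]. A call has 1 to 10 rows; each row shifts and turns the commanded pose from where the row before left it, along the tool's axes as they then stand; what a row does not reach is not made up. A row lasts 1/10 s, in which the tool goes at most 50 mm and 8.59 degrees, less where a joint would pass 70% of its speed; a pose out of reach is approached as far as the arm can. A call with a gripper value outside its range is refused whole. The fingers move at their own pace and stop on an object; the grip force is fixed at half the most. Time passes only in rows, so rows that do not move let the fingers close. It gives the time, the measured TCP pose, the force, the opening and the grip force at its end, in the units of the state.
- ctrl.get_obs(): the state, without advancing time (a new reading comes with each control period).
- ctrl.snapshot(name): name is "scene" or "side" or "wrist"; returns the picture (400x640x3 uint8, red, green, blue); there is no depth.
- ctrl.calibration(name): a dict with "K" (3x3 intrinsics, pixels), "dist_coeffs" ([k1, k2, p1, p2, k3] as OpenCV has them; the pictures are not rectified), "extrinsics" (4x4, takes a point from camera to world coordinates); the wrist camera has in their place "hand_eye" (4x4, takes a point from camera to tool coordinates, whose origin is the TCP and whose axes are the flange's). Camera axes: x right, y down, z forward; pixel columns grow to the right and rows downward; lengths in m; the calibration is good to about 2 mm. A picture is of the moment at which its call begins: read the wrist's pose just before it. calibration takes no time and is no camera call.
- ctrl.close_job(): hands the job in; it is judged then, once.
The state is a dict: "clock": time; "joint_pos": joint angles; "qvel": joint speeds; "tau": joint torques, N m; "tool_pos": TCP position; "orientation": TCP orientation; "force": force on the tool from outside, world axes, zero at the start; "moment": the same for the moment, N m; "opening": finger opening in m; "gripper_force": force on a finger pad.
Only numpy, scipy, OpenCV 4.12 (cv2) and the standard library are available. Lean on these libraries where they do the work, as an engineer would, in place of code of your own. Each camera call takes 0.05 s, during which the arm holds its last target. There are 200 camera calls.

### The job

The tall bracket stands upright with the pin at its heel in the seats of the jig. Push it over with the fingertips so that its post tips to the left between the two stops, and let it down gently, the fingers holding it back all the way, until the post lies flat on its back on the jig plate with the foot sticking up and the pin still in its seats. Do not grip it, lift it out of the seats or let it drop, and leave the pipe off-cut, the nut and the magnetic holder where they are.

Things in the scene. Friction and masses are not known exactly. Their poses are not given: they have to be found in the camera images.
- bracket: L-shaped upright bracket of 40 x 12 mm flat bar, loose, 0.4 to 0.8 kg. Origin: middle of the axis of a round pin (12 mm diameter, 100 mm long, along y) across its heel. Standing: post x -6..+6 mm, y -20..+20, up to z = +150; foot x -65..0, y -20..+20, z -6..+6, so the inner corner faces -x and up. It tips towards its +x. Lying down, its z is level and its x points straight down.
- post_top (a point): middle of the post's top end, 150 mm from the pin axis. The bracket rolls over its round heel about the pin axis; friction of the pin apart, its balance lies about 10 degrees over (centre of mass about 9 mm behind and 47 mm above the pin axis); beyond 10 to 18 degrees it falls by itself unless its foot is held back
- foot_end (a point): middle of the upper edge of the foot's free end, 65 mm behind the pin axis and 6 mm above it as the bracket stands; it rises and comes over the heel as the bracket tips
- jig: fixed jig: steel base plate 6 mm thick, 130 mm wide, x -75..+195 mm. Origin on the table under the pin axis (12 mm above the table), z up; +x, to the robot's left (world +y) within 0.4 rad, is where the bracket tips. At y = +-38 mm pin seats, 16 mm wide: a stop block ahead (x 7..23 mm, top 28 mm above table) and a low lip behind (x -7..-16, top 14 mm).
- slot (a point): point on the jig plate's upper face midway between the two stop blocks, which stand 60 mm apart; the post comes down between them, and the bracket may stand up to 6 mm off-centre there. The pin has under 1 mm of play along the jig's x
- pipe: bystander: rusty pipe off-cut standing on end, 43 mm diameter, 70 mm high, beyond the jig, on its far side from the robot; origin under its centre
- nut: bystander: hexagon nut 23 x 27 x 12 mm, on the robot's side of the jig near the foot; origin under its centre
- magnet: bystander: flat red triangular magnetic corner holder, 58 x 100 x 20 mm, on the robot's side of the jig near the end where the post comes down; origin under its centre
There are look-alikes about, which are no part of the job. Leave any brown or red look-alike of the bracket alone.

How it is judged (in metres and radians):
On the way:
1. past its balance, the bracket is held back by the fingers on its way down (tilted 29 to 75 degrees, in contact) (angle between bracket's own z axis and vertical between 0.5 and 1.3 rad and contact force between the fingers and bracket above 0.1 N), for 0.1 s.
At the end, for the whole second after the job is handed in: The bracket lies still with its post flat on the jig plate, pointing away from the seats (within about 4.5 degrees), foot up, its pin in the seats (within 4 mm along the jig, 3 mm in height); pipe, nut and magnetic holder within 20 mm of where they were (angle between bracket's own x axis and vertical above 3.06 rad and x of bracket in the frame of jig between -0.004 and 0.004 m and z of bracket in the frame of jig below 0.015 m and x of post_top in the frame of jig above 0.14 m and linear speed of bracket below 0.02 m/s and angular speed of bracket below 0.1 rad/s and distance of each of pipe, nut, magnet from where it was at the start of the episode below 0.02 m); the robot touches nothing.
It fails at once if the bracket drops or is flung: it turns faster than 4 rad/s (a free fall ends at about 13) (angular speed of bracket above 4 rad/s).
It fails at once if the bracket is lifted: its pin rises more than 9 mm in the seats (z of bracket in the frame of jig above 0.021 m).
It fails at once if the bracket is squeezed or forced (over 40 N from the fingers) (contact force between the fingers and bracket above 40 N).
It fails at once if a bystander is disturbed (moved over 20 mm) (distance of any of pipe, nut, magnet from where it was at the start of the episode above 0.02 m).
It also fails if it takes over 48 s, if anything falls off the work surface, if the arm or the gripper's body presses on something with over 40 N, if the wrist force passes 120 N, or if a joint passes its speed limit or range.

## Working session

There is one attempt and no reset: what is moved stays moved. The work goes in short steps, Python scripts to look and compute and a tool call to move; the robot and the scene stay as the last step left them, time stands still between calls to the robot, and variables do not carry over. Pictures are saved under pics/ and viewed, at most 12 in all, crops included, and the job is handed in when it is done.

Besides the shell and the picture viewer there is one more tool, called after ">>>" as name([rows], argument=value, ...), one row to a line, values as JSON. apply_moves: Moves the arm, as the interface text tells. Its arguments: {"type":"object","properties":{"targets":{"type":"array","items":{"type":"object","properties":{"travel":{"type":"array","items":{"type":"number"}},"roll":{"type":"number"},"jaw":{"type":"number"}}}}},"required":["targets"]}

```bash
mkdir -p pics; ls
python3 - <<'E'
from plant import ctrl
import cv2,numpy as np
for n in("scene","side"):
    cv2.imwrite(f"pics/{n}0.png",ctrl.snapshot(n)[:,:,::-1])
    c=ctrl.calibration(n);print(n,np.round(c["K"],1).tolist(),c["dist_coeffs"],np.round(c["extrinsics"],3).tolist())
print(ctrl.get_obs()); print(ctrl.calibration("wrist"))
E
```

```text
pics
scene [[376.3, 0.0, 319.4], [0.0, 376.3, 197.8], [0.0, 0.0, 1.0]] [0.01514233 0.         0.         0.         0.        ] [[0.825, -0.25, 0.507, 0.138], [-0.566, -0.38, 0.732, -0.59], [0.01, -0.89, -0.455, 0.522], [0.0, 0.0, 0.0, 1.0]]
side [[413.2, 0.0, 322.8], [0.0, 413.2, 198.3], [0.0, 0.0, 1.0]] [-0.10491313  0.          0.          0.          0.        ] [[0.999, -0.014, 0.048, 0.523], [-0.049, -0.4, 0.915, -0.832], [0.006, -0.917, -0.4, 0.481], [0.0, 0.0, 0.0, 1.0]]
{'clock': 0.1, 'joint_pos': array([-5.29911637e+01,  2.05865922e+01,  6.37082048e-01, -1.63544322e-02,
       -7.01356798e+01, -1.65090808e+01]), 'qvel': array([ 0.10109506, -0.16688889,  0.17891472,  0.05906472,  0.04421177,
       -0.05753365]), 'tau': array([-1.56835187e-03, -5.84163773e+01,  2.93751007e+01,  7.01547548e+00,
        1.01401733e-02, -3.48548292e-05]), 'tool_pos': array([ 0.23623089, -0.63186698,  0.24771429]), 'orientation': array([ 1.79913953e+02, -9.46910343e-03, -1.59505806e+02]), 'force': array([-0.20588902,  0.51462863,  0.22294279]), 'moment': array([ 0.03161513, -0.00888911,  0.04005508]), 'gripper_force': 0.0, 'opening': 0.08767316014336686}
{'K': array([[330.08416247,   0.        , 317.71914506],
       [  0.        , 330.08416247, 201.85897365],
       [  0.        ,   0.        ,   1.        ]]), 'dist_coeffs': array([0.00257262, 0.        , 0.        , 0.        , 0.        ]), 'hand_eye': array([[ 5.80761152e-04, -9.53508370e-01, -3.01365977e-01,
         8.21265742e-02],
       [ 9.99999757e-01,  4.37514710e-04,  5.42818652e-04,
        -1.88460714e-04],
       [-3.85730080e-04, -3.01366219e-01,  9.53508392e-01,
        -1.36207454e-01],
       [ 0.00000000e+00,  0.00000000e+00,  0.00000000e+00,
         1.00000000e+00]])}
```

View pics/scene0.png

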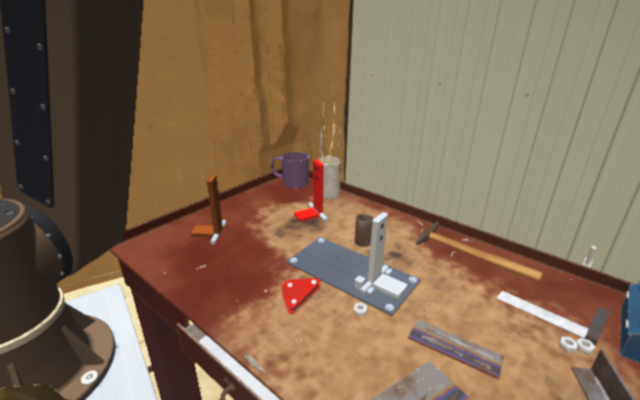

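View pics/side0.png

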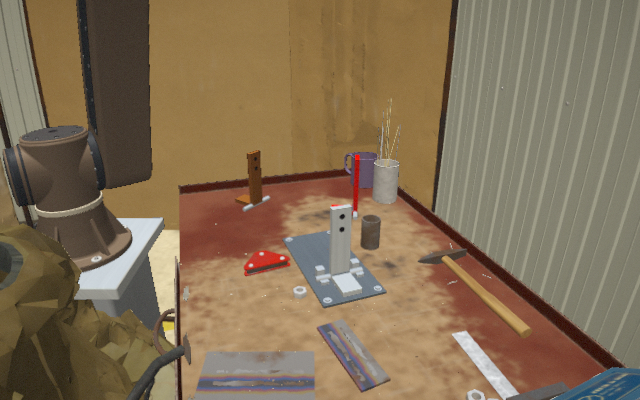

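The candidates are the steel bracket standing in the jig (scene 378,250; side 341,240), a brown look-alike (scene 213,208) and a red one (scene 317,190). The steel one fits, as it stands on the dark jig plate with its pin in the seats. I'll confirm it in enlarged crops.

Run:
```python
import cv2
a=cv2.imread("pics/scene0.png")[205:315,280:430];b=cv2.imread("pics/side0.png")[198:310,240:400]
cv2.imwrite("pics/c1.png",cv2.resize(a,None,fx=5,fy=5,interpolation=cv2.INTER_CUBIC))
cv2.imwrite("pics/c2.png",cv2.resize(b,None,fx=5,fy=5,interpolation=cv2.INTER_CUBIC))
```

```text
(no output)
```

View pics/c1.png

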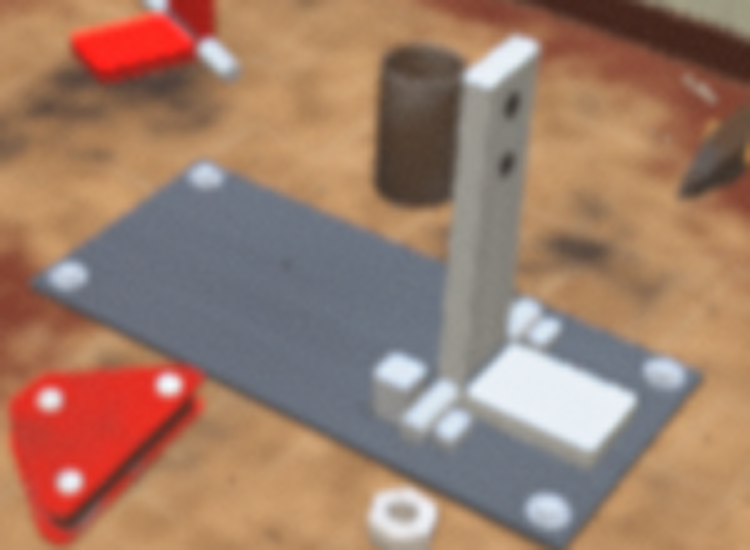

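View pics/c2.png

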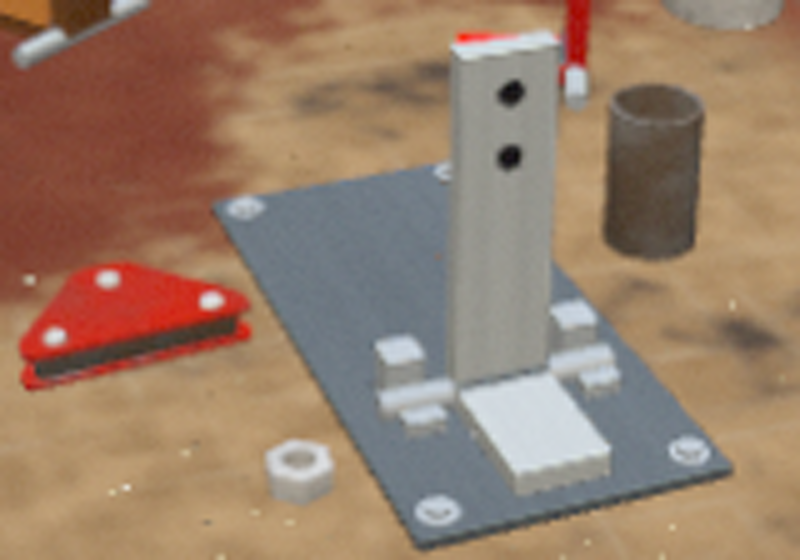

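The crops confirm the steel bracket standing in the jig. The magnet is at c1 (100,450), the nut at (400,520) and the pipe at (420,130). Next I fit the jig pose.

```bash
cat > h.py <<'E'
import numpy as np,cv2
from plant import ctrl
from scipy.optimize import least_squares
def proj(n,P):
    c=ctrl.calibration(n);T=np.linalg.inv(np.array(c["extrinsics"]))
    return cv2.projectPoints(np.asarray(P,float).reshape(-1,3),cv2.Rodrigues(T[:3,:3])[0],T[:3,3],np.array(c["K"]),np.array(c["dist_coeffs"]))[0][:,0]
def ray(n,uv,z):
    c=ctrl.calibration(n);E=np.array(c["extrinsics"])
    p=cv2.undistortPoints(np.array([[uv]],float),np.array(c["K"]),np.array(c["dist_coeffs"]))[0,0]
    d=E[:3,:3]@[p[0],p[1],1];return E[:3,3]+d*(z-E[2,3])/d[2]
E
python3 - <<'E'
from h import *
# (jig pt mm, crop px, uses bracket offset)
S=[(-75,-65,6,700,375,0),(-75,65,6,565,548,0),(195,-65,6,205,160,0),(195,65,6,32,285,0),(15,38,28,400,370,0),
 (-6,20,162,490,88,1),(-6,-20,162,540,42,1),(6,20,162,467,78,1),(-65,20,18,590,452,1),(-65,-20,18,637,400,1)]
D=[(-75,65,6,418,541,0),(-75,-65,6,732,466,0),(195,65,6,213,205,0),(15,38,28,400,350,0),(15,-38,28,573,315,0),
 (-6,20,162,453,56,1),(-6,-20,162,558,42,1),(-65,20,18,515,475,1),(-65,-20,18,610,447,1)]
def obs(L,o): return (np.array([l[3:5] for l in L])+.5)/5-.5+o
def pts(L,p):
    q=np.array([[l[0],l[1]+l[5]*p[3]*1e3,l[2]] for l in L])/1e3
    c,s=np.cos(p[2]),np.sin(p[2])
    return np.c_[p[0]+c*q[:,0]-s*q[:,1],p[1]+s*q[:,0]+c*q[:,1],q[:,2]]
def f(p): return np.r_[(proj("scene",pts(S,p))-obs(S,[280,205])).ravel(),(proj("side",pts(D,p))-obs(D,[240,198])).ravel()]
r=least_squares(f,[.55,-.2,1.57,0],loss="soft_l1");print(r.x,np.degrees(r.x[2]));print(np.round(r.fun.reshape(-1,2),1).tolist())
x0,y0,a,b=r.x;R=np.array([[np.cos(a),np.sin(a)],[-np.sin(a),np.cos(a)]])
for k,u,z in(("magnet",((115,320),),.02),("magnet tips",((22,355),(110,265),(248,305)),.02),("nut",((298,460),),.012),("pipe top",((657,100),),.07)):
    for uv in u:
        w=ray("side",(np.array(uv)+.5)/5-.5+[240,198],z);print(k,np.round(w[:2],3),"jig",np.round(R@(w[:2]-[x0,y0]),3))
E
```

```text
[ 0.59409827 -0.14030207  1.8885958   0.00337181] 108.2085684602296
[[1.3, -0.8], [-0.4, -0.2], [-0.7, -0.7], [-0.8, -1.1], [0.1, -0.3], [-0.1, -0.2], [0.1, 0.7], [-1.0, -0.2], [0.5, -0.2], [0.1, -0.4], [-0.3, 0.7], [0.4, 0.3], [-0.4, -0.4], [-0.2, 0.0], [-0.0, -0.2], [1.0, 0.9], [0.0, 0.5], [-0.5, 0.4], [0.0, 1.4]]
magnet [ 0.437 -0.099] jig [0.088 0.136]
magnet tips [ 0.402 -0.124] jig [0.075 0.178]
magnet tips [ 0.431 -0.054] jig [0.132 0.128]
magnet tips [ 0.492 -0.089] jig [0.081 0.081]
nut [ 0.513 -0.187] jig [-0.019  0.092]
pipe top [ 0.675 -0.003] jig [ 0.105 -0.12 ]
```

>>> apply_moves([
  {"travel":[0,0,0],"roll":2.3,"jaw":46},
  {"travel":[-25,18,0],"roll":0,"jaw":46},
  {"travel":[-25,18,0],"roll":0,"jaw":46},
  {"travel":[-25,18,0],"roll":0,"jaw":46},
  {"travel":[-25,18,0],"roll":0,"jaw":46},
  {"travel":[-25,18,0],"roll":0,"jaw":46},
  {"travel":[-25,18,0],"roll":0,"jaw":46},
  {"travel":[-25,18,0],"roll":0,"jaw":46},
  {"travel":[-25,18,0],"roll":0,"jaw":46},
  {"travel":[-25,18,0],"roll":0,"jaw":46},
])

```text
clock: 1.1
tool_pos: [0.3999, -0.4068, 0.2483]
orientation: [180.0, -0.0, -161.8]
force: [-0.3, -0.4, 0.3]
opening: 0.0459
gripper_force: 0.0
```

>>> apply_moves([
  {"travel":[-25,18,0],"roll":0,"jaw":46},
  {"travel":[-25,18,0],"roll":0,"jaw":46},
  {"travel":[-25,18,0],"roll":0,"jaw":46},
  {"travel":[-25,18,0],"roll":0,"jaw":46},
  {"travel":[-25,18,0],"roll":0,"jaw":46},
  {"travel":[-25,18,0],"roll":0,"jaw":46},
  {"travel":[-25,18,0],"roll":0,"jaw":46},
  {"travel":[-25,18,0],"roll":0,"jaw":46},
  {"travel":[0,0,0],"roll":0,"jaw":46},
  {"travel":[0,0,0],"roll":0,"jaw":46},
])

```text
clock: 2.1
tool_pos: [0.5446, -0.2081, 0.248]
orientation: [180.0, -0.1, -161.7]
force: [0.2, 0.5, -0.0]
opening: 0.0463
gripper_force: 0.0
```

```bash
cat >> h.py <<'E'
A0=np.radians(108.21);O=np.array([.5941,-.1403])
def jigpos(p):
    d=np.array(p[:2])-O;c,s=np.cos(A0),np.sin(A0)
    return np.round([1e3*(c*d[0]+s*d[1]),1e3*(-s*d[0]+c*d[1]),1e3*p[2]],1)
def state():
    o=ctrl.get_obs();F=o["force"];c,s=np.cos(A0),np.sin(A0)
    print("t",round(o["clock"],2),"jigTCP",jigpos(o["tool_pos"]),"yaw",np.round(o["orientation"],1),"Fjig",np.round([c*F[0]+s*F[1],-s*F[0]+c*F[1],F[2]],2),"open",round(o["opening"]*1e3,1),"j",np.round(o["joint_pos"],0))
E
python3 - <<'E'
from h import *
state()
E
```

```text
t 2.1 jigTCP [-48.9  68.2 248. ] yaw [ 1.800e+02 -1.000e-01 -1.617e+02] Fjig [ 0.42 -0.37 -0.05] open 46.3 j [ -2.  12. -11.  -0. -67. -70.]
```

>>> apply_moves([
  {"travel":[-16,12,0],"roll":0,"jaw":46},
  {"travel":[-16,12,0],"roll":0,"jaw":46},
  {"travel":[-16,12,0],"roll":0,"jaw":46},
  {"travel":[-17,13,0],"roll":0,"jaw":46},
  {"travel":[0,0,0],"roll":0,"jaw":46},
  {"travel":[0,0,0],"roll":0,"jaw":46},
])

```text
clock: 2.7
tool_pos: [0.5915, -0.1409, 0.2482]
orientation: [180.0, -0.0, -161.7]
force: [-0.2, -0.2, 0.1]
opening: 0.0461
gripper_force: 0.0
```

Run:
```python
from h import *
state()
a=ctrl.snapshot("side")[:,:,::-1][100:320,230:430];b=ctrl.snapshot("scene")[:,:,::-1][100:320,290:490]
cv2.imwrite("pics/p1.png",cv2.resize(np.hstack([a,b]),None,fx=2,fy=2,interpolation=cv2.INTER_CUBIC))
```

```text
t 2.7 jigTCP [  0.3   2.7 248.2] yaw [ 180.    -0.  -161.7] Fjig [-0.14  0.22  0.1 ] open 46.1 j [  5.  14.  -8.  -0. -68. -77.]
```

View pics/p1.png

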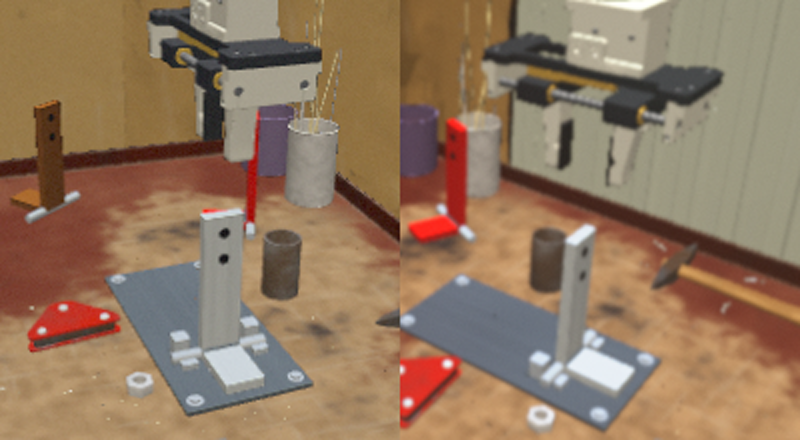

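>>> apply_moves([
  {"travel":[0,0,20],"roll":0,"jaw":46},
  {"travel":[0,0,20],"roll":0,"jaw":46},
  {"travel":[0,0,20],"roll":0,"jaw":46},
  {"travel":[0,0,20],"roll":0,"jaw":46},
  {"travel":[0,0,15],"roll":0,"jaw":46},
  {"travel":[0,0,6],"roll":0,"jaw":40},
  {"travel":[0,0,0],"roll":0,"jaw":32},
  {"travel":[0,0,0],"roll":0,"jaw":32},
  {"travel":[0,0,0],"roll":0,"jaw":32},
])

```text
clock: 3.7
tool_pos: [0.5915, -0.1421, 0.1486]
orientation: [-180.0, 0.1, -161.8]
force: [0.3, -1.3, 0.4]
opening: 0.0325
gripper_force: 0.0
```

Run:
```python
from h import *
state()
a=ctrl.snapshot("side")[:,:,::-1][140:310,250:400];b=ctrl.snapshot("scene")[:,:,::-1][140:310,300:450]
cv2.imwrite("pics/p2.png",cv2.resize(np.hstack([a,b]),None,fx=2.6,fy=2.6,interpolation=cv2.INTER_CUBIC))
```

```text
t 3.7 jigTCP [ -0.9   3.  148.6] yaw [-1.800e+02  1.000e-01 -1.618e+02] Fjig [-1.31  0.09  0.36] open 32.5 j [  5.  19. -16.   0. -55. -77.]
```

View pics/p2.png

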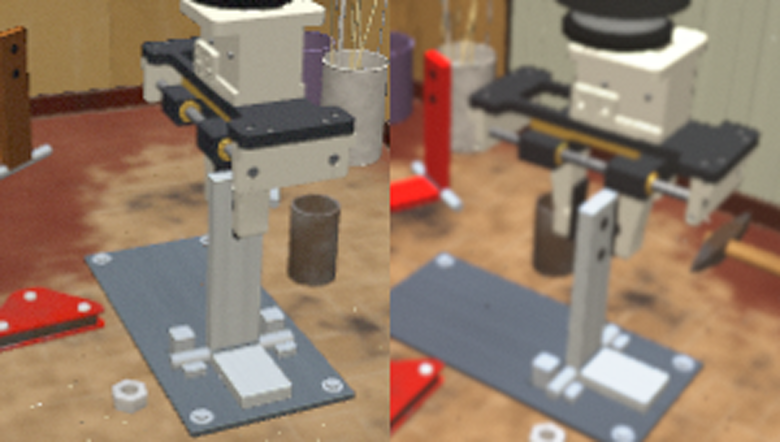

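>>> apply_moves([
  {"travel":[0,2,0],"roll":0,"jaw":32},
  {"travel":[0,3,0],"roll":0,"jaw":32},
  {"travel":[0,3,0],"roll":0,"jaw":32},
  {"travel":[0,3,0],"roll":0,"jaw":32},
  {"travel":[0,3,0],"roll":0,"jaw":32},
  {"travel":[0,3,0],"roll":0,"jaw":32},
  {"travel":[0,0,0],"roll":0,"jaw":32},
])

```text
clock: 4.5
tool_pos: [0.5856, -0.1254, 0.1476]
orientation: [180.0, 0.0, -161.8]
force: [0.1, -0.5, 0.5]
opening: 0.0318
gripper_force: 0.1
```

Run:
```python
from h import *
state()
```

```text
t 4.5 jigTCP [ 16.8   3.4 147.6] yaw [ 180.     0.  -161.8] Fjig [-0.47  0.05  0.46] open 31.8 j [  7.  18. -17.  -0. -55. -78.]
```

>>> apply_moves([
  {"travel":[0,3,0],"roll":0,"jaw":32},
  {"travel":[0,3,0],"roll":0,"jaw":32},
  {"travel":[0,3,0],"roll":0,"jaw":32},
  {"travel":[0,3,0],"roll":0,"jaw":32},
  {"travel":[0,3,0],"roll":0,"jaw":32},
  {"travel":[0,3,0],"roll":0,"jaw":32},
  {"travel":[0,3,0],"roll":0,"jaw":32},
])

```text
clock: 5.2
tool_pos: [0.579, -0.1056, 0.1476]
orientation: [180.0, 0.0, -161.8]
force: [-0.8, 0.2, -0.4]
opening: 0.0321
gripper_force: 0.1
```

>>> apply_moves([
  {"travel":[0,3,1],"roll":0,"jaw":32},
  {"travel":[0,3,1],"roll":0,"jaw":32},
  {"travel":[0,3,1],"roll":0,"jaw":32},
  {"travel":[0,3,1],"roll":0,"jaw":32},
  {"travel":[0,0,0],"roll":0,"jaw":32},
  {"travel":[0,0,0],"roll":0,"jaw":32},
])

```text
clock: 5.8
tool_pos: [0.5753, -0.0944, 0.1435]
orientation: [180.0, -0.0, -161.8]
force: [-2.1, 0.3, 0.2]
opening: 0.032
gripper_force: 0.1
```

Run:
```python
from h import *
state()
a=ctrl.snapshot("side")[:,:,::-1][140:310,250:400];b=ctrl.snapshot("scene")[:,:,::-1][140:310,300:450]
cv2.imwrite("pics/p3.png",cv2.resize(np.hstack([a,b]),None,fx=2.6,fy=2.6,interpolation=cv2.INTER_CUBIC))
```

```text
t 5.8 jigTCP [ 49.5   3.5 143.5] yaw [ 180.    -0.  -161.8] Fjig [0.95 1.89 0.21] open 32.0 j [ 10.  17. -19.  -0. -54. -82.]
```

View pics/p3.png

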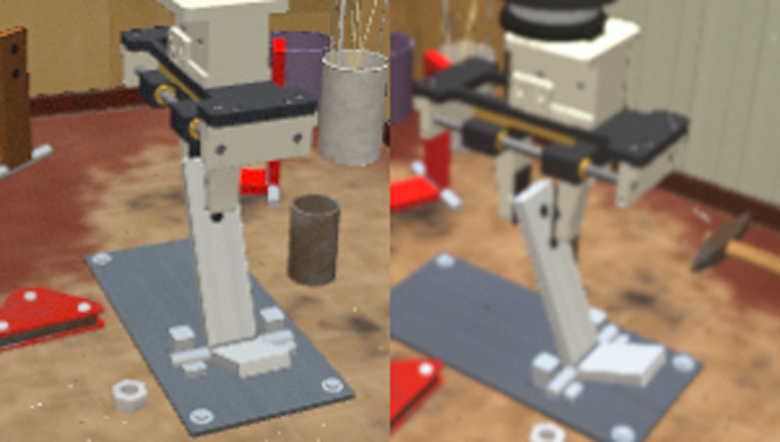

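>>> apply_moves([
  {"travel":[0,1.5,1],"roll":0,"jaw":34},
  {"travel":[0,1.5,1],"roll":0,"jaw":36},
  {"travel":[0,1.5,2],"roll":0,"jaw":38},
  {"travel":[0,1.5,2],"roll":0,"jaw":40},
  {"travel":[0,1.5,2],"roll":0,"jaw":42},
  {"travel":[0,1.5,2],"roll":0,"jaw":44},
  {"travel":[0,0,0],"roll":0,"jaw":44},
])

```text
clock: 6.6
tool_pos: [0.5724, -0.0857, 0.1332]
orientation: [180.0, -0.0, -161.8]
force: [-1.0, 0.6, -0.5]
opening: 0.044
gripper_force: 0.2
```

Run:
```python
from h import *
state()
```

```text
t 6.6 jigTCP [ 58.7   3.6 133.2] yaw [ 180.    -0.  -161.8] Fjig [ 0.84  0.76 -0.51] open 44.0 j [ 11.  17. -20.  -0. -52. -83.]
```

>>> apply_moves([
  {"travel":[0,0.8,1.5],"roll":0,"jaw":46.5},
  {"travel":[0,0.8,1.5],"roll":0,"jaw":49},
  {"travel":[0,0.8,1.5],"roll":0,"jaw":51.5},
  {"travel":[0,0.8,1.5],"roll":0,"jaw":54},
  {"travel":[0,0.8,1.5],"roll":0,"jaw":56.5},
  {"travel":[0,0.8,1.5],"roll":0,"jaw":59},
  {"travel":[0,0.8,1],"roll":0,"jaw":61.5},
  {"travel":[0,0.6,0],"roll":0,"jaw":64},
  {"travel":[0,0,0],"roll":0,"jaw":64},
])

```text
clock: 7.5
tool_pos: [0.5705, -0.08, 0.1235]
orientation: [180.0, -0.0, -161.8]
force: [-0.6, 0.6, -0.1]
opening: 0.0637
gripper_force: 0.2
```

Run:
```python
from h import *
state()
a=ctrl.snapshot("side")[:,:,::-1][140:310,250:400];b=ctrl.snapshot("scene")[:,:,::-1][140:310,300:450]
cv2.imwrite("pics/p4.png",cv2.resize(np.hstack([a,b]),None,fx=2.6,fy=2.6,interpolation=cv2.INTER_CUBIC))
```

```text
t 7.5 jigTCP [ 64.7   3.6 123.5] yaw [ 180.    -0.  -161.8] Fjig [ 0.76  0.42 -0.11] open 63.7 j [ 11.  18. -21.   0. -51. -83.]
```

View pics/p4.png

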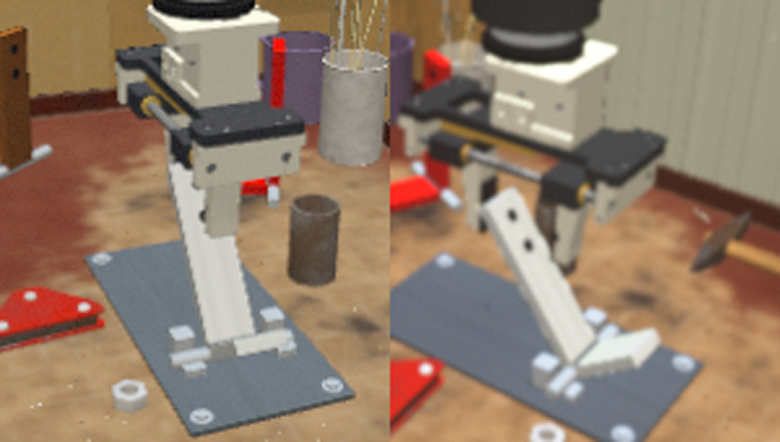

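Run:
```python
import numpy as np
r=np.radians
def tcp(p): 
    s=10.5*np.cos(r(p))+9.5*np.sin(r(p)); return np.array([s-54.5*np.cos(r(p)),-54.5*np.sin(r(p))])
for k in range(12):
    p=7.5*k; d=tcp(p+7.5)-tcp(p)
    ty=np.array([np.cos(r(p)),np.sin(r(p))]);tx=np.array([-np.sin(r(p)),np.cos(r(p))])
    print(k,np.round([d@tx,d@ty],1))
```

```text
0 [-7.1  1.6]
1 [-7.2  1.4]
2 [-7.3  1.2]
3 [-7.3  0.9]
4 [-7.2  0.7]
5 [-7.1  0.5]
6 [-7.   0.3]
7 [-6.8  0.2]
8 [-6.5  0.1]
9 [-6.3  0.1]
10 [-6.   0.2]
11 [-5.8  0.3]
```

>>> apply_moves([
  {"travel":[0,-2,0],"roll":0,"jaw":68},
  {"travel":[0,-2,0],"roll":0,"jaw":72},
  {"travel":[0,-2,0],"roll":0,"jaw":76},
  {"travel":[0,-2,0],"roll":0,"jaw":80},
  {"travel":[0,-2,0],"roll":0,"jaw":84},
  {"travel":[0,-1.5,0],"roll":0,"jaw":87},
  {"travel":[0,0,0],"roll":0,"jaw":87},
])

```text
clock: 8.3
tool_pos: [0.5743, -0.0912, 0.1235]
orientation: [-180.0, -0.0, -161.8]
force: [0.8, 0.7, -1.4]
opening: 0.0867
gripper_force: 0.2
```

Run:
```python
from h import *
state()
```

```text
t 8.3 jigTCP [ 52.8   3.5 123.5] yaw [-180.    -0.  -161.8] Fjig [ 0.36 -0.99 -1.4 ] open 86.7 j [ 10.  18. -21.   0. -51. -82.]
```

>>> apply_moves([
  {"travel":[-7.1,1.6,0],"roll":-7.5,"jaw":87},
  {"travel":[-7.2,1.4,0],"roll":-7.5,"jaw":87},
  {"travel":[-7.3,1.2,0],"roll":-7.5,"jaw":87},
  {"travel":[-7.3,0.9,0],"roll":-7.5,"jaw":87},
  {"travel":[0,0,0],"roll":0,"jaw":87},
])

```text
clock: 8.8
tool_pos: [0.5971, -0.0721, 0.1233]
orientation: [180.0, -0.0, -131.7]
force: [-0.3, 0.4, -0.3]
opening: 0.0875
gripper_force: 0.3
```

Run:
```python
from h import *
state()
```

```text
t 8.8 jigTCP [ 63.9 -24.2 123.3] yaw [ 180.    -0.  -131.7] Fjig [ 0.44  0.18 -0.31] open 87.5 j [ 12.  20. -18.   0. -52. -53.]
```

>>> apply_moves([
  {"travel":[-7.2,0.7,0],"roll":-7.5,"jaw":87},
  {"travel":[-7.1,0.5,0],"roll":-7.5,"jaw":87},
  {"travel":[-7.0,0.3,0],"roll":-7.5,"jaw":87},
  {"travel":[-6.8,0.2,0],"roll":-7.5,"jaw":87},
  {"travel":[-6.5,0.1,0],"roll":-7.5,"jaw":87},
  {"travel":[-6.3,0.1,0],"roll":-7.5,"jaw":87},
  {"travel":[-6.0,0.2,0],"roll":-7.5,"jaw":87},
  {"travel":[-5.8,0.3,0],"roll":-7.5,"jaw":87},
  {"travel":[0,0,0],"roll":0,"jaw":87},
])

```text
clock: 9.7
tool_pos: [0.6089, -0.023, 0.1235]
orientation: [180.0, 0.0, -71.9]
force: [0.3, 0.1, -1.5]
opening: 0.0871
gripper_force: 0.3
```

Run:
```python
from h import *
state()
a=ctrl.snapshot("side")[:,:,::-1][140:310,250:400];b=ctrl.snapshot("scene")[:,:,::-1][140:310,300:450]
cv2.imwrite("pics/p5.png",cv2.resize(np.hstack([a,b]),None,fx=2.6,fy=2.6,interpolation=cv2.INTER_CUBIC))
```

```text
t 9.7 jigTCP [106.8 -50.7 123.5] yaw [180.    0.  -71.9] Fjig [-0.03 -0.26 -1.46] open 87.1 j [ 16.  21. -17.  -0. -52.   2.]
```

View pics/p5.png

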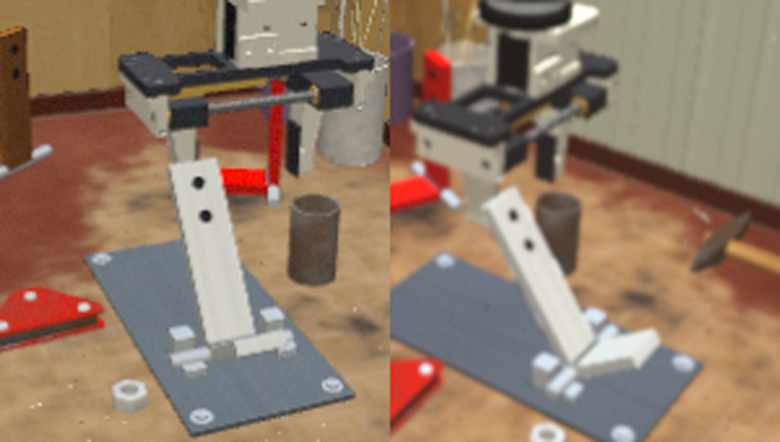

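>>> apply_moves([
  {"travel":[0,4.5,0],"roll":0,"jaw":80},
  {"travel":[0,4.5,0],"roll":0,"jaw":73},
  {"travel":[0,4.5,0],"roll":0,"jaw":66},
  {"travel":[0,4.5,0],"roll":0,"jaw":59},
  {"travel":[0,4.5,0],"roll":0,"jaw":52},
  {"travel":[0,4.5,0],"roll":0,"jaw":45},
  {"travel":[0,4.5,0],"roll":0,"jaw":38},
  {"travel":[0,4.5,0],"roll":0,"jaw":31},
  {"travel":[0,4.5,0],"roll":0,"jaw":24},
  {"travel":[0,4.5,0],"roll":0,"jaw":17},
])

```text
clock: 10.8
tool_pos: [0.5662, -0.0374, 0.1236]
orientation: [-180.0, -0.0, -71.8]
force: [-0.1, 1.2, -0.8]
opening: 0.0215
gripper_force: 0.4
```

>>> apply_moves([
  {"travel":[0,4.5,0],"roll":0,"jaw":10},
  {"travel":[0,4,0],"roll":0,"jaw":10},
  {"travel":[0,0,0],"roll":0,"jaw":10},
  {"travel":[0,0,0],"roll":0,"jaw":10},
])

```text
clock: 11.2
tool_pos: [0.5581, -0.04, 0.1235]
orientation: [180.0, 0.0, -71.8]
force: [-1.1, 0.7, -0.6]
opening: 0.01
gripper_force: 0.5
```

Run:
```python
from h import *
state()
```

```text
t 11.2 jigTCP [106.5   2.9 123.5] yaw [180.    0.  -71.8] Fjig [ 0.98  0.88 -0.62] open 10.0 j [ 16.  16. -23.  -0. -50.   2.]
```

>>> apply_moves([
  {"travel":[-2.6,0,2.2],"roll":0,"jaw":10},
  {"travel":[-2.6,0,2.2],"roll":0,"jaw":10},
  {"travel":[-2.6,0,2.2],"roll":0,"jaw":10},
  {"travel":[-2.6,0,2.2],"roll":0,"jaw":10},
  {"travel":[-2.6,0,2.2],"roll":0,"jaw":10},
  {"travel":[-2.3,0,2.8],"roll":0,"jaw":10},
  {"travel":[-2.3,0,2.8],"roll":0,"jaw":10},
  {"travel":[-2.3,0,2.8],"roll":0,"jaw":10},
  {"travel":[-2.3,0,2.8],"roll":0,"jaw":10},
  {"travel":[-2.3,0,2.8],"roll":0,"jaw":10},
])

```text
clock: 12.2
tool_pos: [0.5508, -0.0163, 0.0984]
orientation: [-180.0, 0.0, -71.8]
force: [-0.9, 3.1, 1.4]
opening: 0.0101
gripper_force: 1.7
```

Run:
```python
from h import *
state()
```

```text
t 12.2 jigTCP [131.3   2.4  98.4] yaw [-180.     0.   -71.8] Fjig [ 3.2  -0.13  1.44] open 10.1 j [ 19.  17. -26.  -0. -47.  -0.]
```

>>> apply_moves([
  {"travel":[-2.2,0,3.2],"roll":0,"jaw":10},
  {"travel":[-2.2,0,3.2],"roll":0,"jaw":10},
  {"travel":[-2.2,0,3.2],"roll":0,"jaw":10},
  {"travel":[-2.2,0,3.2],"roll":0,"jaw":10},
  {"travel":[-2.2,0,3.2],"roll":0,"jaw":10},
  {"travel":[-1.7,0,3.5],"roll":0,"jaw":10},
  {"travel":[-1.7,0,3.5],"roll":0,"jaw":10},
  {"travel":[-1.6,0,3.5],"roll":0,"jaw":10},
  {"travel":[-1.6,0,3.5],"roll":0,"jaw":10},
])

```text
clock: 13.1
tool_pos: [0.5451, 0.0001, 0.0681]
orientation: [180.0, -0.0, -71.8]
force: [-2.0, 3.9, 0.5]
opening: 0.0103
gripper_force: 1.8
```

Run:
```python
from h import *
state()
```

```text
t 13.1 jigTCP [148.6   2.7  68.1] yaw [180.   -0.  -71.8] Fjig [4.36 0.63 0.54] open 10.3 j [ 21.  19. -28.   0. -42.  -2.]
```

>>> apply_moves([
  {"travel":[-1.3,0,3.6],"roll":0,"jaw":10},
  {"travel":[-1.2,0,3.6],"roll":0,"jaw":10},
  {"travel":[-1.2,0,3.6],"roll":0,"jaw":10},
  {"travel":[-1.0,0,3.6],"roll":0,"jaw":10},
  {"travel":[0,0,0],"roll":0,"jaw":10},
])

```text
clock: 13.6
tool_pos: [0.5436, 0.0048, 0.0535]
orientation: [180.0, 0.0, -71.8]
force: [-1.4, 3.9, 1.3]
opening: 0.0098
gripper_force: 2.4
```

Run:
```python
from h import *
state()
a=ctrl.snapshot("side")[:,:,::-1][180:310,250:400];b=ctrl.snapshot("scene")[:,:,::-1][180:310,290:440]
cv2.imwrite("pics/p6.png",cv2.resize(np.vstack([a,b]),None,fx=2.3,fy=2.3,interpolation=cv2.INTER_CUBIC))
cv2.imwrite("pics/p6s.png",cv2.resize(b,None,fx=5,fy=5,interpolation=cv2.INTER_CUBIC))
```

```text
t 13.6 jigTCP [153.6   2.6  53.5] yaw [180.    0.  -71.8] Fjig [4.17 0.06 1.35] open 9.8 j [ 21.  20. -29.  -0. -40.  -3.]
```

View pics/p6s.png

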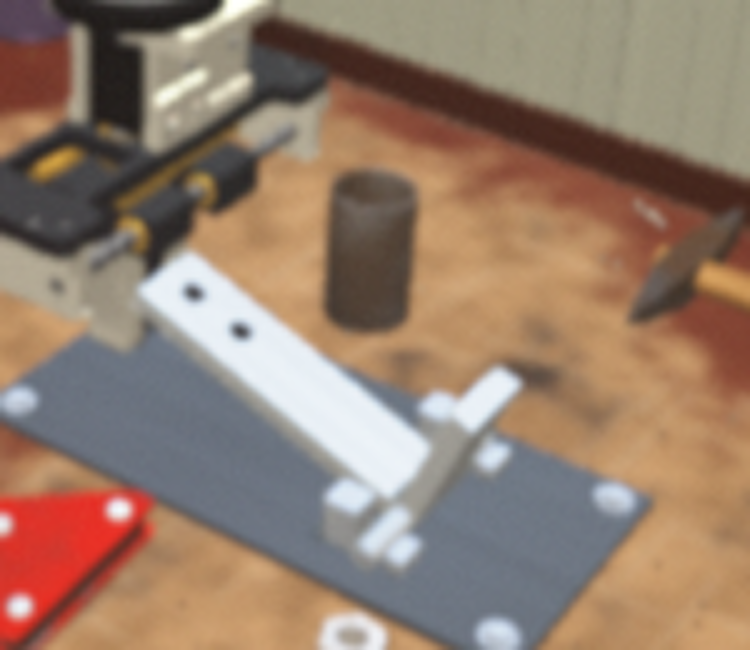

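The post is held by the two fingers at its top end, well tilted. Its top corners are at crop (147,293) and (188,252), and the foot end is at (500,368)–(455,405). I'll fit the tilt from these.

```bash
cat >> h.py <<'E'
def theta(L):  # L: (xb,yb,zb,u,v) scene
    L=np.array(L,float)
    def P(t):
        c,s=np.cos(t),np.sin(t);x=L[:,0]*c+L[:,2]*s;z=-L[:,0]*s+L[:,2]*c+12;y=L[:,1]+3
        return np.c_[O[0]+(np.cos(A0)*x-np.sin(A0)*y)/1e3,O[1]+(np.sin(A0)*x+np.cos(A0)*y)/1e3,z/1e3]
    r=least_squares(lambda t:(proj("scene",P(t[0]))-L[:,3:]).ravel(),[1.2]);print(np.degrees(r.x),np.round(r.fun,1))
E
python3 - <<'E'
from h import *
f=lambda u,v:(290+(u+.5)/5-.5,180+(v+.5)/5-.5)
theta([(-6,20,150,*f(140,290)),(-6,-20,150,*f(188,250)),(-65,-20,6,*f(500,368)),(6,20,150,*f(150,318))])
E
```

```text
[69.51743872] [-1.2 -0.5 -0.  -0.1 -0.8 -0.7 -4.7 -2.5]
```

>>> apply_moves([
  {"travel":[-0.7,0,1.1],"roll":0,"jaw":10},
  {"travel":[-0.7,0,1.1],"roll":0,"jaw":10},
  {"travel":[-0.7,0,1.1],"roll":0,"jaw":10},
  {"travel":[-0.6,0,1.1],"roll":0,"jaw":10},
  {"travel":[-0.5,0,1.1],"roll":0,"jaw":10},
  {"travel":[-0.5,0,1.1],"roll":0,"jaw":10},
  {"travel":[0,0,0],"roll":0,"jaw":10},
])

```text
clock: 14.4
tool_pos: [0.5425, 0.008, 0.0474]
orientation: [180.0, 0.0, -71.8]
force: [-0.7, 0.4, -1.2]
opening: 0.0101
gripper_force: 0.6
```

Run:
```python
from h import *
state()
b=ctrl.snapshot("scene")[:,:,::-1]
cv2.imwrite("pics/p7.png",b)
a=cv2.imread("pics/p6s.png")
# upper far foot/post-top tracking: template of far post-top corner and foot tip from p6s source
old=cv2.resize(a,(150,130),interpolation=cv2.INTER_AREA)
for n,(u,v) in dict(top=(36,52),foot=(99,76)).items():
    t=old[v-9:v+9,u-9:u+9]; m=cv2.matchTemplate(b[180:310,290:440],t,cv2.TM_CCOEFF_NORMED);_,s,_,l=cv2.minMaxLoc(m);print(n,(u,v),'->',(l[0]+9,l[1]+9),round(s,2))
```

```text
t 14.4 jigTCP [157.    2.6  47.4] yaw [180.    0.  -71.8] Fjig [ 0.55  0.53 -1.21] open 10.1 j [ 22.  21. -30.  -0. -39.  -3.]
top (36, 52) -> (35, 55) 0.99
foot (99, 76) -> (97, 75) 0.98
```

Run:
```python
from h import *
f=lambda u,v:(290+(u+.5)/5-.5,180+(v+.5)/5-.5)
theta([(-6,-20,150,*f(188-5,250+15)),(-65,-20,6,*f(500-10,368-5))])
theta([(-6,-20,150,*f(188,250)),(-65,-20,6,*f(500,368))])
```

```text
[72.80183738] [-0.2 -0.5 -0.4 -0.7]
[69.01025893] [ 0.2 -0.5 -0.6 -0.5]
```

>>> apply_moves([
  {"travel":[-0.4,0,0],"roll":0,"jaw":10},
  {"travel":[-0.4,0,0],"roll":0,"jaw":10},
  {"travel":[-0.4,0,0],"roll":0,"jaw":10},
  {"travel":[-0.4,0,0],"roll":0,"jaw":10},
  {"travel":[0,0,0],"roll":0,"jaw":10},
])

```text
clock: 14.95
tool_pos: [0.5421, 0.0096, 0.0476]
orientation: [-180.0, 0.0, -71.8]
force: [-0.5, 1.3, -1.3]
opening: 0.0099
gripper_force: 1.0
```

```bash
cat >> h.py <<'E'
def track():
    state();b=ctrl.snapshot("scene")[:,:,::-1];cv2.imwrite("pics/last.png",b)
    old=cv2.resize(cv2.imread("pics/p6s.png"),(150,130),interpolation=cv2.INTER_AREA)
    K=4;up=lambda i:cv2.resize(i,None,fx=K,fy=K,interpolation=cv2.INTER_CUBIC)
    B=up(b[180:310,290:440]);Q=[]
    for (u,v),q,px in (((36,52),(-6,-20,150),(188,250)),((99,76),(-65,-20,6),(500,368))):
        t=up(old)[(v-8)*K:(v+8)*K,(u-8)*K:(u+8)*K];s=cv2.minMaxLoc(cv2.matchTemplate(B,t,cv2.TM_CCOEFF_NORMED))
        d=(np.array(s[3])/K+8-[u,v]);Q.append((*q,290+(px[0]+.5)/5-.5+d[0],180+(px[1]+.5)/5-.5+d[1]));print(d,round(s[1],2))
    theta(Q)
E
python3 - <<'E'
from h import *
track()
E
```

```text
t 14.95 jigTCP [158.7   2.5  47.6] yaw [-180.     0.   -71.8] Fjig [ 1.34  0.04 -1.28] open 9.9 j [ 22.  21. -30.  -0. -39.  -4.]
[-2.25  4.5 ] 0.97
[-3.25 -2.  ] 0.97
[75.16870559] [ 0.3 -0.1 -0.3 -0.3]
```

>>> apply_moves([
  {"travel":[-0.4,0,0],"roll":0,"jaw":10},
  {"travel":[-0.3,0,0],"roll":0,"jaw":10},
  {"travel":[-0.3,0,0],"roll":0,"jaw":10},
  {"travel":[-0.2,0,0],"roll":0,"jaw":10},
  {"travel":[0,0,0],"roll":0,"jaw":10},
])

```text
clock: 15.5
tool_pos: [0.5417, 0.0107, 0.0476]
orientation: [180.0, 0.0, -71.8]
force: [0.1, 1.9, -1.1]
opening: 0.0099
gripper_force: 0.8
```

Run:
```python
from h import *
track()
```

```text
t 15.5 jigTCP [159.8   2.5  47.6] yaw [180.    0.  -71.8] Fjig [ 1.77 -0.71 -1.08] open 9.9 j [ 22.  21. -30.  -0. -39.  -4.]
[-2.75  6.  ] 0.94
[-4.   -2.75] 0.96
[76.99666784] [ 0.3 -0.1 -0.4 -0.1]
```

>>> apply_moves([
  {"travel":[-0.3,0,0],"roll":0,"jaw":10},
  {"travel":[-0.3,0,0],"roll":0,"jaw":10},
  {"travel":[-0.2,0,0],"roll":0,"jaw":10},
  {"travel":[0,0,0],"roll":0,"jaw":10},
])

```text
clock: 15.95
tool_pos: [0.5415, 0.0115, 0.0476]
orientation: [-180.0, 0.0, -71.8]
force: [-0.4, 0.8, -1.9]
opening: 0.0099
gripper_force: 0.8
```

Run:
```python
from h import *
track()
```

```text
t 15.95 jigTCP [160.6   2.5  47.6] yaw [-180.     0.   -71.8] Fjig [ 0.89  0.16 -1.92] open 9.9 j [ 22.  21. -30.  -0. -39.  -4.]
[-3.25  7.25] 0.92
[-4.75 -3.25] 0.95
[78.55660595] [ 0.5 -0.1 -0.4  0. ]
```

>>> apply_moves([
  {"travel":[0,0,1.5],"roll":0,"jaw":10},
  {"travel":[-0.1,0,2],"roll":0,"jaw":10},
  {"travel":[-0.2,0,2],"roll":0,"jaw":10},
  {"travel":[-0.2,0,2],"roll":0,"jaw":10},
  {"travel":[-0.1,0,1.5],"roll":0,"jaw":10},
  {"travel":[0,0,0],"roll":0,"jaw":10},
])

```text
clock: 16.6
tool_pos: [0.5412, 0.012, 0.0383]
orientation: [180.0, -0.0, -71.8]
force: [-0.9, 1.8, -1.1]
opening: 0.0097
gripper_force: 1.2
```

Run:
```python
from h import *
track()
```

```text
t 16.6 jigTCP [161.2   2.7  38.3] yaw [180.   -0.  -71.8] Fjig [ 1.95  0.32 -1.09] open 9.7 j [ 22.  21. -30.  -0. -38.  -4.]
[-3.5  10.25] 0.91
[-6.25 -4.25] 0.94
[81.90997412] [ 0.  -0.2 -0.5  0.2]
```

>>> apply_moves([
  {"travel":[0,0,1.5],"roll":0,"jaw":10},
  {"travel":[-0.1,0,1.5],"roll":0,"jaw":10},
  {"travel":[0,0,1.5],"roll":0,"jaw":10},
  {"travel":[-0.1,0,1.5],"roll":0,"jaw":10},
  {"travel":[0,0,1.5],"roll":0,"jaw":10},
  {"travel":[0,0,0],"roll":0,"jaw":10},
])

```text
clock: 17.25
tool_pos: [0.5412, 0.0122, 0.0308]
orientation: [180.0, -0.0, -71.8]
force: [-0.1, 1.8, -1.3]
opening: 0.01
gripper_force: 1.1
```

Run:
```python
from h import *
track()
```

```text
t 17.25 jigTCP [161.4   2.7  30.8] yaw [180.   -0.  -71.8] Fjig [ 1.69 -0.49 -1.3 ] open 10.0 j [ 22.  22. -31.   0. -37.  -4.]
[-3.5 12.5] 0.9
[-7.25 -4.75] 0.92
[84.30551657] [-0.4 -0.4 -0.7  0.2]
```

>>> apply_moves([
  {"travel":[0,0,0.8],"roll":0,"jaw":10},
  {"travel":[0,0,0.5],"roll":0,"jaw":10},
  {"travel":[-0.1,0,0],"roll":0,"jaw":10},
  {"travel":[-0.1,0,0],"roll":0,"jaw":10},
  {"travel":[-0.1,0,0],"roll":0,"jaw":10},
  {"travel":[0,0,0],"roll":0,"jaw":10},
])

```text
clock: 17.9
tool_pos: [0.5412, 0.0125, 0.0298]
orientation: [-180.0, 0.0, -71.8]
force: [-0.7, 2.4, -1.4]
opening: 0.01
gripper_force: 0.9
```

Run:
```python
from h import *
track()
```

```text
t 17.9 jigTCP [161.7   2.5  29.8] yaw [-180.     0.   -71.8] Fjig [ 2.46 -0.05 -1.43] open 10.0 j [ 22.  22. -31.  -0. -37.  -4.]
[-3.75 15.  ] 0.85
[-8.75 -5.5 ] 0.92
[87.21990563] [-0.5 -0.3 -0.6  0.4]
```

>>> apply_moves([
  {"travel":[-0.1,0,0],"roll":0,"jaw":10},
  {"travel":[0,0,0],"roll":0,"jaw":10},
  {"travel":[-0.1,0,0],"roll":0,"jaw":10},
  {"travel":[0,0,0],"roll":0,"jaw":10},
  {"travel":[-0.1,0,0],"roll":0,"jaw":10},
  {"travel":[0,0,0],"roll":0,"jaw":10},
])

```text
clock: 18.55
tool_pos: [0.5412, 0.0127, 0.0298]
orientation: [-180.0, -0.0, -71.8]
force: [0.5, 0.8, -0.7]
opening: 0.01
gripper_force: 0.4
```

Run:
```python
from h import *
track()
```

```text
t 18.55 jigTCP [161.9   2.5  29.8] yaw [-180.    -0.   -71.8] Fjig [ 0.64 -0.73 -0.65] open 10.0 j [ 22.  22. -31.   0. -37.  -4.]
[10.  -2.5] 0.83
[-9.5 -6. ] 0.91
[69.6408216] [-10.1   2.5   8.6   5.3]
```

>>> apply_moves([
  {"travel":[-0.1,0,0],"roll":0,"jaw":10},
  {"travel":[-0.1,0,0],"roll":0,"jaw":10},
  {"travel":[-0.2,0,0],"roll":0,"jaw":10},
  {"travel":[-0.5,0,0],"roll":0,"jaw":10},
  {"travel":[-2,0,0],"roll":0,"jaw":10},
  {"travel":[-6,0,0],"roll":0,"jaw":10},
  {"travel":[-10,0,-5],"roll":0,"jaw":10},
  {"travel":[-5,0,-20],"roll":0,"jaw":10},
  {"travel":[0,0,-30],"roll":0,"jaw":10},
  {"travel":[0,0,-40],"roll":0,"jaw":10},
])

```text
clock: 19.6
tool_pos: [0.5322, 0.036, 0.1248]
orientation: [179.8, -0.0, -71.8]
force: [0.4, 0.1, -0.4]
opening: 0.01
gripper_force: 0.0
```

>>> apply_moves([
  {"travel":[0,0,-30],"roll":0,"jaw":10},
  {"travel":[0,0,0],"roll":0,"jaw":10},
  {"travel":[0,0,0],"roll":0,"jaw":10},
])

```text
clock: 19.9
tool_pos: [0.5337, 0.0363, 0.1558]
orientation: [-179.9, 0.0, -71.8]
force: [-0.3, 0.0, 0.0]
opening: 0.0097
gripper_force: 0.0
```

Run:
```python
from h import *
state()
a=ctrl.snapshot("side")[:,:,::-1][190:310,240:400];b=ctrl.snapshot("scene")[:,:,::-1][190:310,280:440]
cv2.imwrite("pics/end.png",cv2.resize(np.hstack([a,b]),None,fx=2.5,fy=2.5,interpolation=cv2.INTER_CUBIC))
```

```text
t 19.9 jigTCP [186.6   2.2 155.8] yaw [-179.9    0.   -71.8] Fjig [0.09 0.25 0.04] open 9.7 j [ 25.  12. -24.  -0. -53.  -7.]
```

View pics/end.png

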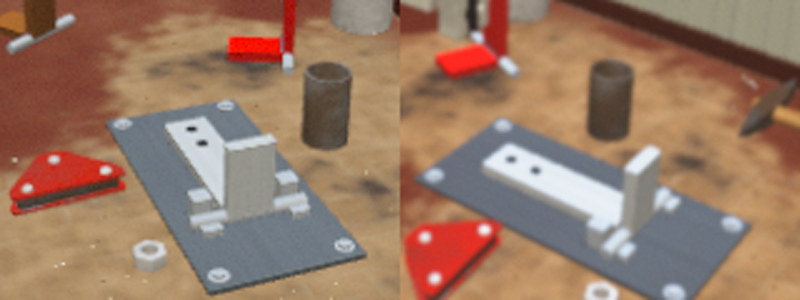

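The bracket lies flat with its foot up and the pin in the seats. The pipe, nut and magnet have not moved, and the gripper is clear, so I'm handing it in.

```bash
python3 -c "
from plant import ctrl
print(ctrl.close_job())"
```

```text
the job is handed in; nothing more can be done
None
```

I tipped the bracket over and let it down with the fingers holding it back all the way; in the last picture it lies flat on the jig plate, foot up and pin in its seats, with the pipe, nut and magnetic holder unmoved, and the job is handed in (no verdict came back).

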